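# Hook a penlight out of its carton and lay it in the jewel tray

## Robot

A 6-joint arm with a two-finger parallel gripper is mounted at the origin on a cart in front of the work surface, level with it; the furniture and walls round the work are solid. World frame = base frame: x ahead of the robot, y to its left, z up, the work surface at z = 0. Lengths are in m, angles in rad, forces in N, time in s.
With the tool pointing down it reaches from about 0.375 to 0.975 m from the base axis. Payload 3.8 kg.
Tool frame: the origin (TCP) lies at the very end of the fingers, on their centre line; the grasp point (between the pads) lies 19 mm behind it; y points along the fingers, x is the direction in which the jaws open and shut, and the axes are right-handed (so a half turn about y gives the same grasp; the last joint's range is limited). The gripper opens to 85 mm and grips with 20 to 120 N. Pads are 22 mm wide; open, the fingers measure 114 mm over their backs; the gripper's body (76 mm by 85 mm) begins 54 mm behind the grasp point. The pads swing forward as they close: fully open they stand 13 mm farther back than shut.
Start: joints at [-1.201, 0.264, 1.604, -0, 1.274, -0.037], TCP at [0.267, -0.62, 0.231] pointing down, gripper open.
Joint ranges: [-2.63, 2.63], [-0.94, 2.18], [0.31, 2.57], [-1.31, 4.45], [0, 2.66], [-2.55, 2.55]. Speed limits (rad/s): [2.57, 2.57, 3.14, 3.14, 3.14, 3.14].

## Interface

Orientations are given as a rotation vector (axis times angle).
In Python, from workcell import bot, cams gives the robot as it stands.
- The arm moves only by the tool play_rows, never from a script. Its argument "motion" is a list of rows, each a list of 2 entries, a list of its own where there are three numbers: the shift along the world's x, y, z normalised to -1 to 1, where 1 is 400 mm, then the turn, a rotation vector about the world's x, y, z normalised to -1 to 1, where 1 is pi/4 rad. In form: [[[tx, ty, tz], [ax, ay, az]], ...]. A call has 1 to 10 rows; each row is the pose to reach, as a shift and turn from the pose commanded when the call began; what a row does not reach only later rows make up. A row lasts 1/8 s, in which the tool goes at most 62.5 mm and 10.7 degrees, less where a joint would pass 70% of its speed; a pose out of reach is approached as far as the arm can. A call with a number of a shift or a turn outside -1 to 1 is refused whole. A call with a gripper value outside its range is refused whole. "gripper" is the closure, from 0 (fully open) to 1 (shut), set as the call begins (left out, the last holds). The fingers move at their own pace and stop on an object; "squeeze" is the grip in N (left out, the last holds). Time passes only in rows, so rows that repeat a pose let the fingers close. It gives the time, the measured TCP pose, the force and the opening at its end, in the units of the state.
- bot.read_state(): the state, without advancing time (a new reading comes with each control period).
- cams.read_camera(name): name is "scene" or "top"; returns (picture, depth): 420x560x3 uint8, red, green, blue; 420x560 float32, m along the optical axis (not along the pixel's ray), 0 where there is no reading.
- cams.calibration(name): a dict with "mtx" (3x3 intrinsics, pixels), "R" (3x3) and "t" (3): a world point X has camera coordinates R X + t. Camera axes: x right, y down, z forward; pixel columns grow to the right and rows downward; lengths in m; the calibration is good to about 2 mm. A picture is of the moment at which its call begins. calibration takes no time and is no camera call.
- bot.finish_job(): hands the job in, once; it reports no verdict.
Trained networks look in the newest picture that a camera, given by its name, has taken for a name from the list of things; names that differ only in an ending like _2 or _b are one class to them, and where a whole thing is asked for, a point or a joint stands for the part that bears it (a point fixed in the world has none). Each returns a list of dicts, best first, with "conf" (0 to 1); they miss things now and then, are a little off and sometimes report something else, mostly with a low value. They report only what shows in the picture. A call takes as long as a camera call.
- cams.recognise(camera, label): "xyz" ([x, y, z] in m, in the coordinates of the camera as it stood for that picture, good to about 4 mm: the middle of the surface that is visible of it).
- cams.regions_of(camera, label): "mask" (420x560 bool, what is visible of it).
- cams.mark_of(camera, label): "xyz" ([x, y, z] in m, in the coordinates of the camera as it stood for that picture, good to about 4 mm: a listed point, or the origin of a listed thing).
The state is a dict: "time": time; "q": joint angles; "joint_vel": joint speeds; "joint_torque": joint torques, N m; "tool_pos": TCP position; "tcp_rot": TCP orientation; "wrist_force": force on the tool from outside, world axes, zero at the start; "torque": the same for the moment, N m; "width": opening from 0.0 (shut) to 1.0 (fully open).
Only numpy, scipy, OpenCV 4.12 (cv2) and the standard library are available. Lean on these libraries where they do the work, as an engineer would, in place of code of your own. Each camera call takes 0.05 s, during which the arm holds its last target.

## Task

The penlight has slid to the back of the small cardboard carton, where no hand fits. Swing the carton's half-open end flap well aside (at least square to the mouth), use the reaching hook to drag the penlight right out onto the desk, and stand the hook back on the desk clear of the carton. Then pick up the penlight and lay it, without dropping it, flat on the pad of the jewel tray beside the ring rolls and parallel to them, leaving the stone jars and the mouse where they are.

Things in the scene. Friction and masses are not known exactly. Their poses are not given: they have to be found in the camera images.
- carton: fixed cardboard carton lying on the desk, 170 x 168 x 84 mm; walls, floor and roof 4 mm thick, so inside it is 160 mm wide and 76 mm high; clear window in the roof. Origin: centre of its underside. +x points into the carton from its mouth to its back wall; the mouth is the whole end at x = -85 mm; the inner face of the back wall is at x = +81 mm; +y is the carton's width, z up. The mouth looks roughly to the robot's left.
- flap (a joint): hinge of the end flap, rad. The flap is a cardboard leaf 156 mm wide, 74 mm high (from 5 to 79 mm above the desk) and 4 mm thick with an upright hinge at the carton's (x, y) = (-87, +82) mm. At 0 it covers the mouth, stretching from the hinge towards the carton's -y; it swings outwards (towards the carton's -x); at 1.57 it stands straight out along -x, and it stops at 2.2. It starts at 0.6 to 1.0 and stays where it is left (hinge friction about 0.02 N m).
- flap_edge (a point): middle of the free upright edge of the flap, 158 mm from the hinge, 42 mm above the desk
- reach_hook: loose reaching hook of 0.2 kg, about 265 mm long, standing on the desk on its handle and its foot: a dark wooden handle bar 85 x 22 x 34 mm (grip it across the 22 mm), a steel rod of 8 mm diameter whose centre is 30 mm above the underside, and at its end a flat upright steel foot 60 mm wide, 34 mm high, 5 mm thick. Origin: underside of the handle's centre. +x runs along the rod to the foot (220 mm from the origin), y across, z up.
- hook_foot (a point): middle of the lower edge of the hook's foot, at (220, 0, 0) mm of the hook
- penlight: loose black penlight 135 mm long, 14 mm wide, 16 mm high, 0.05 kg, lying across the carton near its back, on the carton's floor (4 mm above the desk); its centre starts 105 to 125 mm in from the mouth. Origin: underside of its middle (it reaches from -68 to +66 mm along its y). y is its length, x its width, z up; it does not roll.
- jewel_tray: fixed jewel tray 219 x 275 mm, rim 22 mm high and 10 mm wide, floor 5 mm thick. Origin: centre of its underside. Along +x, from x = 66 to 99 mm, lie two ring rolls parallel to its y, 16 mm high, with rings standing 35 mm high; the free flat pad is x = -99 to +66 mm, y = -128 to +128 mm. z up.
- stone_jar_1: bystander: small jar with black cap, 39 mm wide, 43 mm high; origin under its centre
- stone_jar_2: bystander: like the other jar
- mouse: bystander: computer mouse 54 x 98 x 38 mm; origin under its centre

How it is judged:
On the way, in this order (a step that is already met when the one before it is completed fails the run):
1. the flap is swung open beyond 1.5 rad (value of joint flap above 1.5 rad), for 0.1 s.
2. the hook's foot is inside the carton, near its back (x of hook_foot in the frame of carton between 0.025 and 0.085 m and y of hook_foot in the frame of carton between -0.08 and 0.08 m and z of hook_foot in the frame of carton below 0.08 m), for 0.1 s.
3. the penlight has been dragged out onto the desk (its middle 30 mm or more before the mouth), the hook's foot still within 70 mm of its middle (x of penlight in the frame of carton below -0.115 m and height (world z) of penlight below 0.012 m and horizontal distance between hook_foot and penlight below 0.07 m and contact force between the fingers and penlight below 0.05 N), for 0.1 s.
4. the hook stands on the desk again, released (height (world z) of reach_hook below 0.005 m and angle between reach_hook's own z axis and vertical below 0.08 rad and linear speed of reach_hook below 0.02 m/s and contact force between the fingers and reach_hook below 0.05 N), for 0.2 s.
At the end, for the whole second after the job is handed in: Penlight flat and at rest on the tray's pad (its middle at tray x -92 to +59 mm, y within 62 mm), within 15 degrees of parallel to the ring rolls; flap open beyond 1.4 rad; hook released, upright and still on the desk (within 5 mm, 0.08 rad), foot out of the carton and not touching it (all of step 4 and x of penlight in the frame of jewel_tray between -0.092 and 0.059 m and y of penlight in the frame of jewel_tray between -0.062 and 0.062 m and z of penlight in the frame of jewel_tray below 0.011 m and angle between penlight's own z axis and vertical below 0.12 rad and angle between the y axis of penlight and the y axis of jewel_tray, either way round below 0.26 rad and linear speed of penlight below 0.02 m/s and value of joint flap above 1.4 rad and x of hook_foot in the frame of carton below -0.09 m and contact force between reach_hook and carton below 0.05 N).
It fails at once if the penlight is let go more than about 25 mm above the tray's floor (x of penlight in the frame of jewel_tray between -0.092 and 0.059 m and y of penlight in the frame of jewel_tray between -0.062 and 0.062 m and z of penlight in the frame of jewel_tray above 0.03 m and contact force between the fingers and penlight below 0.05 N).
It fails at once if a bystander (a stone jar or the mouse) is moved by more than 30 mm (distance of any of stone_jar_1, stone_jar_2, mouse from where it was at the start of the episode above 0.03 m).
It also fails if it takes over 72 s, if anything falls off the work surface, if the arm or the gripper's body presses on something with over 40 N, if the wrist force passes 120 N, or if a joint passes its speed limit or range.

## Working session

There is one attempt and no reset: what is moved stays moved. The work goes in short steps, Python scripts to look and compute and a tool call to move; the robot and the scene stay as the last step left them, time stands still between calls to the robot, and variables do not carry over. Pictures are saved under pics/ and viewed, and the job is handed in when it is done.

Besides the shell and the picture viewer there is one more tool, called after "Emit:" by a JSON object that holds its "op" and its "data", one argument or row to a line. play_rows: Moves the arm, as the interface text tells. Its arguments: {"type":"object","properties":{"motion":{"type":"array","items":{"type":"array"}},"gripper":{"type":"number"},"squeeze":{"type":"number"}},"required":["motion"]}

```bash
ls -la; mkdir -p pics
cat > h.py <<'E'
import numpy as np, cv2
from workcell import bot, cams
from scipy.spatial.transform import Rotation as Ro
def shot(cam,name=None):
    im,d=cams.read_camera(cam)
    if name: cv2.imwrite('pics/'+name+'.png',im[:,:,::-1])
    return im,d
def w(cam,p):
    c=cams.calibration(cam);return np.array(c['R']).T@(np.array(p)-np.array(c['t']))
def proj(cam,X):
    c=cams.calibration(cam);p=np.array(c['mtx'])@(np.array(c['R'])@np.array(X)+np.array(c['t']));return p[:2]/p[2]
def ray_z(cam,uv,z):
    c=cams.calibration(cam);R=np.array(c['R']);o=-R.T@np.array(c['t'])
    d=R.T@np.linalg.inv(np.array(c['mtx']))@np.array([uv[0],uv[1],1.]);return o+d*(z-o[2])/d[2]
def cloud(cam,d):
    c=cams.calibration(cam);K=np.array(c['mtx']);v,u=np.mgrid[:d.shape[0],:d.shape[1]]
    P=np.stack([(u-K[0,2])/K[0,0]*d,(v-K[1,2])/K[1,1]*d,d],-1)
    return (P-np.array(c['t']))@np.array(c['R'])
E
python3 - <<'E'
from h import *
np.set_printoptions(precision=4,suppress=True)
print(bot.read_state())
for c in('scene','top'):
    shot(c,c+'0')
    k=cams.calibration(c);print(c,k, -np.array(k['R']).T@k['t'])
    for l in ['carton','flap_edge','reach_hook','hook_foot','penlight','jewel_tray','stone_jar_1','mouse']:
        print(c,l,[(round(r['conf'],2),w(c,r['xyz'])) for r in cams.mark_of(c,l)[:3]])
E
```

```text
total 12
drwxr-xr-x  3 agent agent 4096 Dec  6 10:34 .
drwxr-xr-x 23 root  root  4096 Dec  6 10:34 ..
drwxr-xr-x  2 agent agent 4096 Dec  6 10:34 pics
{'time': 0.0, 'q': array([-1.2009,  0.2648,  1.6054,  0.    ,  1.2737, -0.0369]), 'joint_vel': array([ 0.0012, -0.0001, -0.0012,  0.0007, -0.0001,  0.0005]), 'joint_torque': array([  0.0003, -51.5112, -36.7313,  -0.0001,   0.0131,  -0.    ]), 'tool_pos': array([ 0.2668, -0.6192,  0.2299]), 'tcp_rot': array([-1.3733,  0.9058, -0.9028]), 'wrist_force': array([-0.1229,  0.6684,  0.0724]), 'torque': array([ 0.0089, -0.0039, -0.0199]), 'width': 1.00065059168115}
scene {'mtx': array([[382.6425,   0.    , 273.8031],
       [  0.    , 382.6425, 211.2624],
       [  0.    ,   0.    ,   1.    ]]), 'R': array([[ 0.9027, -0.4303,  0.0023],
       [-0.255 , -0.5394, -0.8025],
       [ 0.3466,  0.7238, -0.5966]]), 't': array([-0.5842,  0.1712,  1.1204])} [ 0.1827 -0.97    0.8072]
scene carton [(0.81, array([ 0.5338, -0.2612,  0.0012]))]
scene flap_edge [(0.75, array([ 0.4933, -0.0791,  0.0406]))]
scene reach_hook []
scene hook_foot []
scene penlight
[... 396 characters left out ...]
     [ 0.2183, -0.0097, -0.9758]]), 't': array([-0.0395,  0.6217,  1.0628])} [ 0.3715 -0.0632  1.1729]
top carton [(0.81, array([ 0.5285, -0.2606, -0.0026]))]
top flap_edge [(0.43, array([ 0.4935, -0.0816,  0.0404]))]
top reach_hook [(0.72, array([ 0.4447,  0.0936, -0.0011]))]
top hook_foot [(0.56, array([ 0.6575,  0.1299, -0.002 ])), (0.28, array([ 0.707 ,  0.2458, -0.0033]))]
top penlight [(0.52, array([ 0.5468, -0.494 , -0.0003])), (0.24, array([ 0.4463,  0.0916, -0.003 ]))]
top jewel_tray [(0.87, array([ 0.4602,  0.3364, -0.0003]))]
top stone_jar_1 [(0.76, array([ 0.5451, -0.4952, -0.0009])), (0.3, array([ 0.797 ,  0.0014, -0.0036]))]
top mouse [(0.8, array([ 0.7983,  0.0095, -0.0015]))]
```

View pics/top0.png

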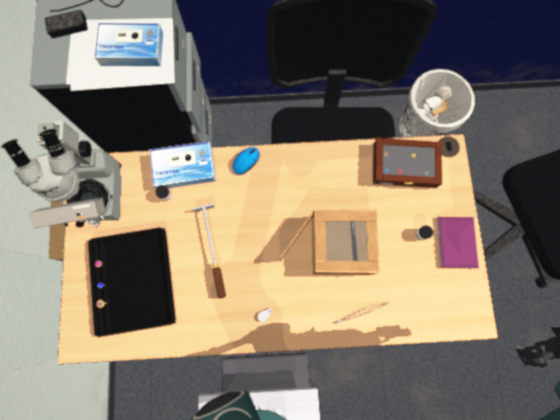

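View pics/scene0.png

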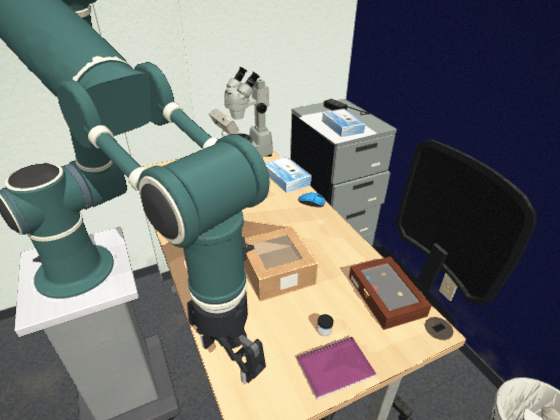

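```bash
cat > m.py <<'E'
from h import *
np.set_printoptions(precision=4,suppress=True)
im,d=shot('top')
C=cloud('top',d)
for l in ['carton','reach_hook','jewel_tray','flap','penlight','mouse','stone_jar_1']:
    for r in cams.regions_of('top',l)[:2]:
        m=r['mask']; P=C[m&(d>0)]
        print(l,round(r['conf'],2),m.sum(),'zpct',np.percentile(P[:,2],[2,50,98]))
        if l=='carton': P=P[(P[:,2]>.07)]
        if l=='jewel_tray':P=P[P[:,2]>.012]
        (c,s,a)=cv2.minAreaRect((P[:,:2]*1000).astype(np.float32)); print('  rect',c,s,a, 'mean',P.mean(0))
b=im[130:360,50:400]
cv2.imwrite('pics/crop_t.png',cv2.resize(b,None,fx=2.2,fy=2.2,interpolation=cv2.INTER_CUBIC)[:,:,::-1])
E
python3 m.py
```

```text
carton 0.63 4433 zpct [0.0006 0.0805 0.0853]
  rect (532.7670288085938, -214.61756896972656) (262.9794616699219, 168.28579711914062) 86.24116516113281 mean [ 0.5285 -0.2572  0.0806]
reach_hook 0.61 543 zpct [-0.0034  0.03    0.0356]
  rect (536.215576171875, 101.35237121582031) (274.0908203125, 54.47677230834961) 12.772510528564453 mean [0.5051 0.1021 0.0258]
jewel_tray 0.98 8011 zpct [-0.0009  0.005   0.0232]
  rect (461.58856201171875, 337.7660827636719) (275.52081298828125, 221.3026123046875) 6.398697853088379 mean [0.4557 0.3699 0.018 ]
flap 0.62 145 zpct [0.0092 0.0734 0.0802]
  rect (554.8273315429688, -130.0196533203125) (4.435153484344482, 157.0264129638672) 51.44007110595703 mean [ 0.5535 -0.1301  0.0619]
flap 0.42 197 zpct [0.0002 0.0393 0.0446]
  rect (706.174560546875, 246.47117614746094) (38.82134246826172, 41.78462600708008) 35.09814453125 mean [0.7036 0.2423 0.034 ]
mouse 0.88 525 zpct [0.0053 0.0261 0.0359]
  rect (798.7369995117188, 0.6309432983398438) (53.028236389160156, 101.94845581054688) 44.456207275390625 mean [0.7925 0.0021 0.0242]
mouse 0.72 4447 zpct [0.0001 0.0804 0.0853]
  rect (543.3154907226562, -218.02880859375) (269.51043701171875, 193.35195922851562) 86.81349182128906 mean [ 0.527  -0.2522  0.0752]
stone_jar_1 0.73 141 zpct [0.0212 0.04   0.0446]
  rect (705.0833740234375, 243.40689086914062) (34.47730255126953, 30.13265609741211) 41.6338996887207 mean [0.7034 0.2421 0.0381]
stone_jar_1 0.64 185 zpct [0.0049 0.039  0.0439]
  rect (547.651123046875, -490.7795715332031) (35.24368667602539, 36.116371154785156) 36.417877197265625 mean [ 0.5467 -0.4878  0.0343]
```

View pics/crop_t.png

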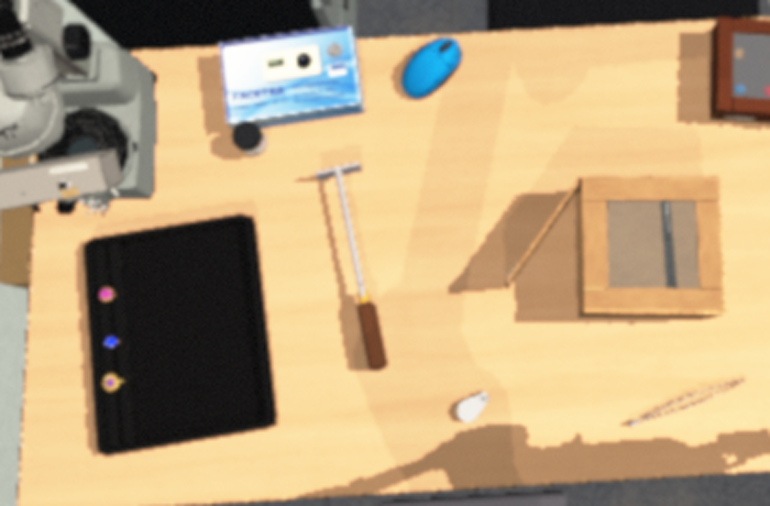

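```bash
cat > m2.py <<'E'
from h import *
np.set_printoptions(precision=4,suppress=True)
im,d=shot('top')
C=cloud('top',d)
x,y,z=C[...,0],C[...,1],C[...,2]
m=((z>.077)&(z<.092)&(x>.4)&(x<.65)&(y>-.4)&(y<-.05)).astype(np.uint8)
m=cv2.morphologyEx(m,cv2.MORPH_CLOSE,np.ones((5,5)))
# fill window
cn,_=cv2.findContours(m,cv2.RETR_EXTERNAL,cv2.CHAIN_APPROX_NONE)
c=max(cn,key=cv2.contourArea)
mm=cv2.drawContours(np.zeros_like(m),[c],-1,1,-1); mm=cv2.morphologyEx(mm,cv2.MORPH_OPEN,np.ones((15,15)))
v,u=np.nonzero(mm)
P=np.array([ray_z('top',(a,b),.084) for a,b in zip(u,v)])
print('carton top rect',cv2.minAreaRect((P[:,:2]*1000).astype(np.float32)),P.mean(0))
# canny-based corners by pixel inspect
for n,uv in dict(TL=(313.5,211),TR=(377,211),BR=(378,272.5),BL=(313,273)).items(): print(n,ray_z('top',uv,.084))
b=im[195:290,265:395]
cv2.imwrite('pics/crop_c.png',cv2.resize(b,None,fx=6,fy=6,interpolation=cv2.INTER_CUBIC)[:,:,::-1])
g=im.astype(int).sum(2)
# penlight: dark pixels within window
M=np.zeros_like(m);M[215:264,326:370]=1
pm=(M>0)&(g<250); v,u=np.nonzero(pm); print(pm.sum())
for zz in (.02,):
  P=np.array([ray_z('top',(a,b),zz) for a,b in zip(u,v)]);print('pen',cv2.minAreaRect((P[:,:2]*1000).astype(np.float32)),P.mean(0))
print('depth at pen',np.median(z[pm]),'hook z:')
E
python3 m2.py
```

```text
Traceback (most recent call last):
  File "m2.py", line 13, in <module>
    P=np.array([ray_z('top',(a,b),.084) for a,b in zip(u,v)])
                ~~~~~^^^^^^^^^^^^^^^^^^
  File "h.py", line 13, in ray_z
    c=cams.calibration(cam);R=np.array(c['R']);o=-R.T@np.array(c['t'])
ValueError: time passes only in moves, steps and waits
```

```bash
sed -i '3a _C={}\ndef cal(c):\n    if c not in _C: _C[c]=cams.calibration(c)\n    return _C[c]' h.py; sed -i 's/c=cams.calibration(cam)/c=cal(cam)/' h.py; python3 m2.py
```

```text
carton top rect ((529.2242431640625, -260.199951171875), (169.60409545898438, 167.55740356445312), 86.309326171875) [ 0.5274 -0.2598  0.084 ]
TL [ 0.6153 -0.1785  0.084 ]
TR [ 0.6056 -0.3505  0.084 ]
BR [ 0.4405 -0.3349  0.084 ]
BL [ 0.4487 -0.1644  0.084 ]
0Traceback (most recent call last):
  File "m2.py", line 24, in <module>
    P=np.array([ray_z('top',(a,b),zz) for a,b in zip(u,v)]);print('pen',cv2.minAreaRect((P[:,:2]*1000).astype(np.float32)),P.mean(0))
                                                                                         ~^^^^^^
IndexError: too many indices for array: array is 1-dimensional, but 2 were indexed
```

View pics/crop_c.png

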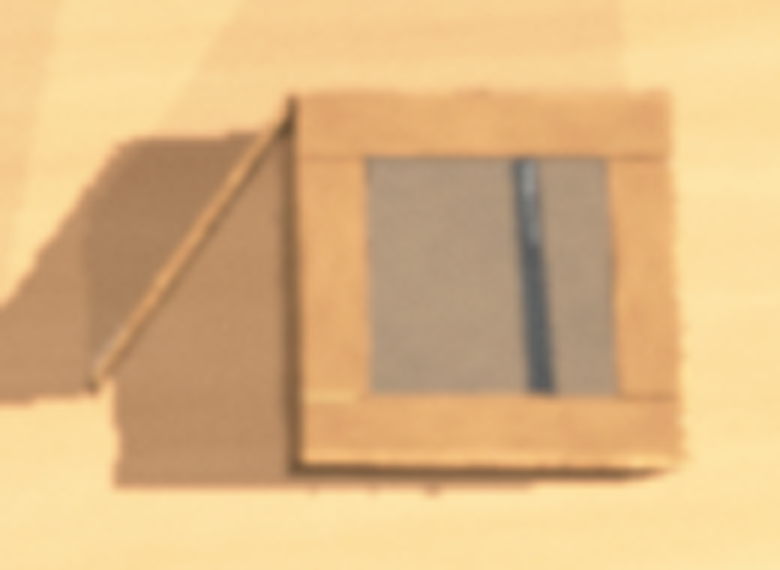

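```bash
cat > m3.py <<'E'
from h import *
np.set_printoptions(precision=4,suppress=True)
s=bot.read_state();print(s['time'],s['q'],s['tool_pos']);R=Ro.from_rotvec(s['tcp_rot']).as_matrix();print(R)
c0=np.array([.529,-.2605]);yw=np.radians(-93.3);ux=np.array([np.cos(yw),np.sin(yw)]);uy=np.array([-ux[1],ux[0]])
def toc(p): p=np.array(p)[:2]-c0;return p@ux,p@uy
def tow(a,b): return c0+a*ux+b*uy
for uv in [(352,221.7),(355.2,260),(353.6,240.8)]:
    p=ray_z('top',uv,.02); print('pen',p,np.array(toc(p)))
H=tow(-.087,.082)
for th in (.62,.9,1.2,1.5,1.8,2.0,2.1):
    f=-np.cos(th)*uy-np.sin(th)*ux; n=np.sin(th)*uy-np.cos(th)*ux
    print(th,H+.125*f-.02*n,'edge',H+.158*f)
E
python3 m3.py
```

```text
1.4 [-1.2009  0.2639  1.604  -0.      1.2737 -0.0368] [ 0.267  -0.6199  0.2313]
[[ 0.3956 -0.      0.9184]
 [-0.9184 -0.      0.3956]
 [ 0.     -1.     -0.    ]]
pen [ 0.5921 -0.2926  0.02  ] [0.0285 0.0649]
pen [ 0.4827 -0.291   0.02  ] [ 0.0332 -0.0445]
pen [ 0.537  -0.2919  0.02  ] [0.0308 0.0098]
0.62 [ 0.5059 -0.1156] edge [ 0.4928 -0.0793]
0.9 [ 0.5276 -0.0876] edge [ 0.5249 -0.0492]
1.2 [ 0.5583 -0.0656] edge [ 0.5672 -0.0281]
1.5 [ 0.5942 -0.0536] edge [ 0.6138 -0.0204]
1.8 [ 0.632  -0.0528] edge [ 0.6606 -0.0268]
2.0 [ 0.6567 -0.0585] edge [ 0.6898 -0.0387]
2.1 [ 0.6684 -0.0632] edge [ 0.7034 -0.0468]
```

Emit:
{"op": "play_rows", "data": {
  "motion": [
    [[0.3,0.75,0],[0,0,1]],
    [[0.3,0.75,0],[0,0,1]],
    [[0.3,0.75,0],[0,0,1]],
    [[0.3,0.75,0],[0,0,1]],
    [[0.3,0.75,0],[0,0,1]],
    [[0.3,0.75,0],[0,0,1]]
  ],
  "gripper": 1
}}

```text
time: 2.15
tool_pos: [0.388, -0.3168, 0.2315]
tcp_rot: [-1.55, 0.293, -0.294]
wrist_force: [0.5, -1.7, 0.1]
width: 0.002
```

Emit:
{"op": "play_rows", "data": {
  "motion": [
    [[0.1,0.2,0],[0,0,0.2]],
    [[0.23,0.475,-0.1],[0,0,0.4]],
    [[0.23,0.475,-0.2],[0,0,0.6]],
    [[0.23,0.475,-0.3],[0,0,0.6]],
    [[0.23,0.475,-0.465],[0,0,0.6]],
    [[0.23,0.475,-0.465],[0,0,0.6]],
    [[0.23,0.475,-0.465],[0,0,0.6]]
  ]
}}

```text
time: 3.02
tool_pos: [0.4786, -0.1305, 0.0448]
tcp_rot: [-1.569, -0.071, 0.074]
wrist_force: [0.2, 0.5, 0.7]
width: -0.002
```

Emit:
{"op": "play_rows", "data": {
  "motion": [
    [[0.068,0.036,0],[0,0,0]],
    [[0.095,0.073,0],[0,0,0]],
    [[0.122,0.106,0],[0,0,0]],
    [[0.16,0.136,0],[0,0,0]],
    [[0.198,0.161,0],[0,0,0]],
    [[0.243,0.18,0],[0,0,0]],
    [[0.288,0.191,0],[0,0,0]],
    [[0.335,0.194,0],[0,0,0]],
    [[0.383,0.194,0],[0,0,0]],
    [[0.412,0.187,0],[0,0,0]]
  ]
}}

```text
time: 4.28
tool_pos: [0.6453, -0.0548, 0.045]
tcp_rot: [-1.57, -0.073, 0.073]
wrist_force: [0.1, -0.7, 1.5]
width: 0.002
```

Run:
```python
from h import *
im,d=shot('top')
cv2.imwrite('pics/t1.png',cv2.resize(im[130:330,150:420],None,fx=2.8,fy=2.8)[:,:,::-1])
print(bot.read_state()['tool_pos'],[(r['conf'],w('top',r['xyz'])) for r in cams.mark_of('top','flap_edge')])
```

```text
[ 0.64656505 -0.05536505  0.04526545] []
```

View pics/t1.png

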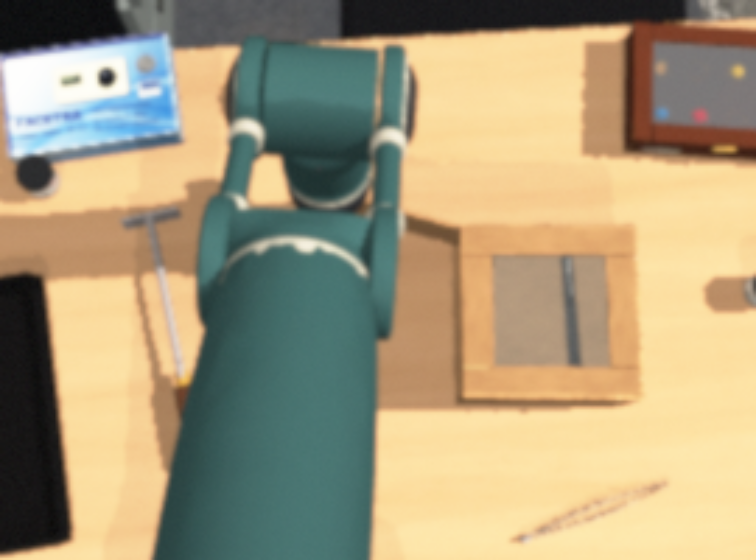

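Emit:
{"op": "play_rows", "data": {
  "motion": [
    [[-0.1,-0.01,0.02],[0,0,0]],
    [[-0.15,-0.02,0.15],[0,0,0.2]],
    [[-0.2,-0.02,0.3],[0,0,0.45]],
    [[-0.3,0.05,0.4],[0,0,0.7]],
    [[-0.4,0.12,0.4],[0,0,0.9]],
    [[-0.45,0.2,0.4],[0,0,1]],
    [[-0.45,0.25,0.4],[0,0,1]],
    [[-0.45,0.25,0.4],[0,0,1]]
  ],
  "gripper": 0
}}

```text
time: 5.38
tool_pos: [0.463, 0.0457, 0.2053]
tcp_rot: [-1.459, -0.687, 0.687]
wrist_force: [-0.3, -0.2, 0.3]
width: 0.999
```

Run:
```python
from h import *
np.set_printoptions(precision=4,suppress=True)
im,d=shot('top','t2'); im=cv2.imread('pics/top0.png')[:,:,::-1]
b=im[195:305,180:240]
cv2.imwrite('pics/hk.png',cv2.resize(b,None,fx=5,fy=5,interpolation=cv2.INTER_CUBIC)[:,:,::-1])
m=np.zeros(im.shape[:2],bool);m[262:305,205:232]=1
m&=(im.astype(int).sum(2)<260)
v,u=np.nonzero(m);print(len(u))
P=np.array([ray_z('top',(a,b),.034) for a,b in zip(u,v)]);print(cv2.minAreaRect((P[:,:2]*1000).astype(np.float32)),P.mean(0))
s=bot.read_state();print(s['q'],s['tool_pos'],Ro.from_rotvec(s['tcp_rot']).as_matrix()[:,0])
```

```text
196
((441.58258056640625, 91.46971893310547), (77.92073822021484, 19.127872467041016), 9.808133125305176) [0.4405 0.0912 0.034 ]
[ 0.0436 -0.1215  2.0642 -0.0005  1.199  -0.8356] [0.4634 0.045  0.2053] [ 0.6376  0.7704 -0.0004]
```

View pics/hk.png

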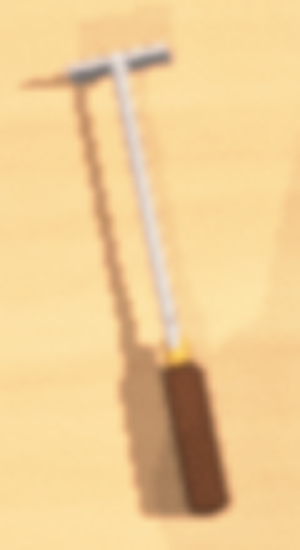

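View pics/t2.png

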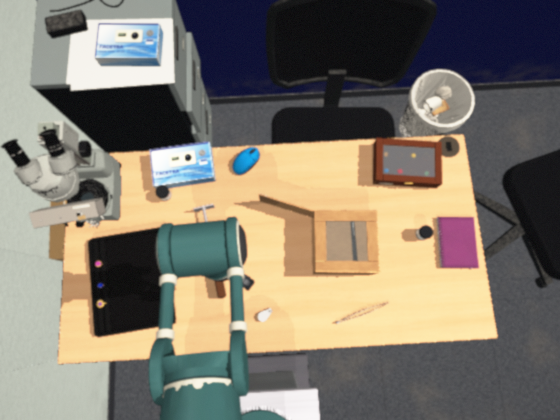

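Emit:
{"op": "play_rows", "data": {
  "motion": [
    [[-0.02,0.06,-0.1],[0,0,0.2]],
    [[-0.0425,0.1175,-0.2],[0,0,0.45]],
    [[-0.0425,0.1175,-0.25],[0,0,0.7]],
    [[-0.0425,0.1175,-0.28],[0,0,0.9]],
    [[-0.0425,0.1175,-0.3],[0,0,1]],
    [[-0.0425,0.1175,-0.3],[0,0,1]]
  ]
}}

```text
time: 6.18
tool_pos: [0.4462, 0.0909, 0.0843]
tcp_rot: [-1.164, -1.274, 1.277]
wrist_force: [0.3, 0.3, 0.1]
width: 0.999
```

Emit:
{"op": "play_rows", "data": {
  "motion": [
    [[0,0,-0.06],[0,0,0.098]],
    [[0,0,-0.12],[0,0,0.098]],
    [[0,0,-0.17],[0,0,0.098]],
    [[0,0,-0.202],[0,0,0.098]],
    [[0,0,-0.202],[0,0,0.098]]
  ]
}}

```text
time: 6.8
tool_pos: [0.4464, 0.0915, 0.0039]
tcp_rot: [-1.124, -1.331, 1.333]
wrist_force: [0.1, 0.2, 0.1]
width: 0.996
```

Run:
```python
from h import *
np.set_printoptions(precision=4,suppress=True)
im,d=shot('scene','s3');im,d=shot('top','t3')
s=bot.read_state();print(s['q'],s['tool_pos'],s['wrist_force'],Ro.from_rotvec(s['tcp_rot']).as_matrix()[:,0])
a=ray_z('top',(261.5,198.5),.079);print(a)
```

```text
[ 0.1479  0.1224  2.2486 -0.0001  0.7698 -1.5919] [0.4475 0.0918 0.0051] [1.5291 0.0577 0.3041] [-0.1682  0.9858 -0.0001]
[ 0.6596 -0.0391  0.079 ]
```

View pics/s3.png

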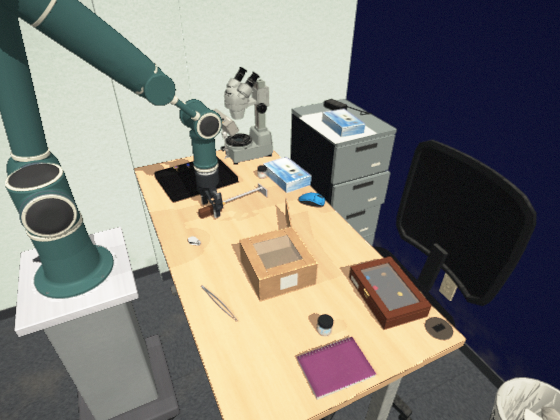

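View pics/t3.png

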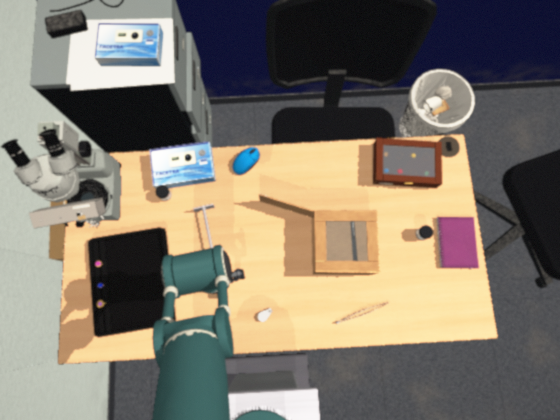

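Emit:
{"op": "play_rows", "data": {
  "motion": [
    [[0,0,0],[0,0,0]],
    [[0,0,0],[0,0,0]],
    [[0,0,0],[0,0,0]],
    [[0,0,0],[0,0,0]],
    [[0,0,0.02],[0,0,0]],
    [[0,0,0.08],[0,0,0]],
    [[0,0,0.15],[0,0,0]],
    [[0,0,0.2],[0,0,0]],
    [[0,0,0.2],[0,0,0]]
  ],
  "gripper": 1,
  "squeeze": 70
}}

```text
time: 8.02
tool_pos: [0.4482, 0.0921, 0.0862]
tcp_rot: [-1.127, -1.336, 1.331]
wrist_force: [0.3, 0.8, -2.0]
width: 0.243
```

Run:
```python
from h import *
np.set_printoptions(precision=4,suppress=True)
im,d=shot('scene');im=im[130:250,170:330];cv2.imwrite('pics/s4.png',cv2.resize(im,None,fx=4,fy=4)[:,:,::-1])
im,d=shot('top','t4');C=cloud('top',d)
s=bot.read_state();print(s['q'],s['tool_pos'],s['wrist_force'],Ro.from_rotvec(s['tcp_rot']).as_matrix()[:,0])
print([(r['conf'],w('top',r['xyz'])) for r in cams.mark_of('top','hook_foot')],[(r['conf'],w('scene',r['xyz'])) for r in cams.mark_of('scene','hook_foot')])
cv2.imwrite('pics/t4c.png',cv2.resize(im[190:290,160:260],None,fx=6,fy=6)[:,:,::-1])
```

```text
[ 0.1482 -0.0067  2.2017 -0.      0.9473 -1.5922] [0.4462 0.0918 0.084 ] [-0.981   0.1516 -2.0745] [-0.1688  0.9857  0.    ]
[(0.56, array([0.6606, 0.1276, 0.08  ]))] [(0.9, array([0.6654, 0.1287, 0.0779]))]
```

View pics/s4.png

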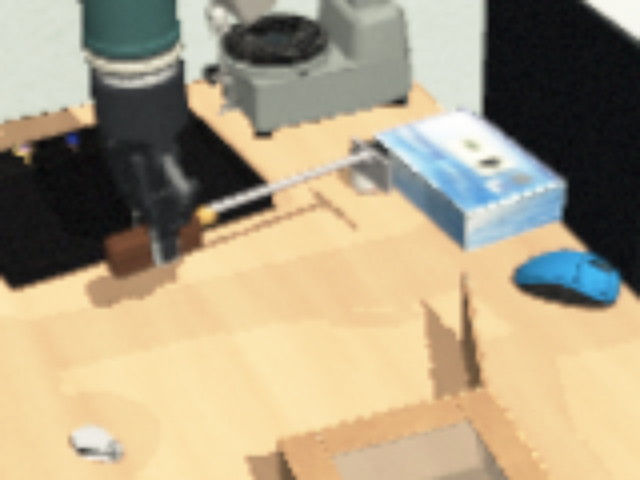

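View pics/t4c.png

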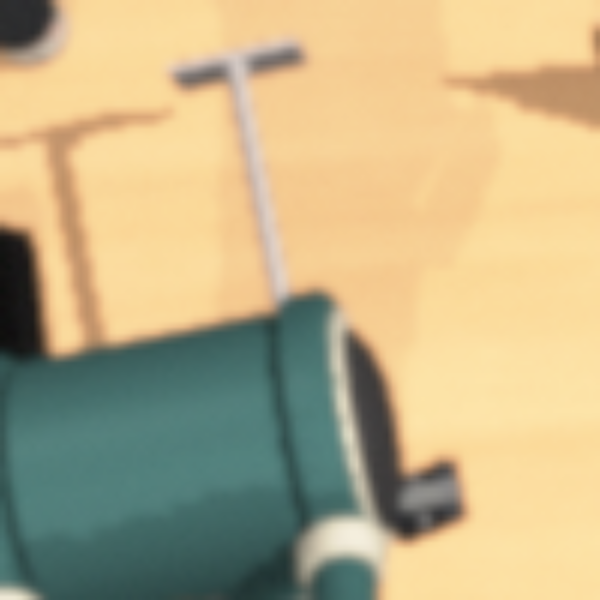

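Emit:
{"op": "play_rows", "data": {
  "motion": [
    [[0,0,0.06],[0,0,-0.15]],
    [[0,0,0.11],[0,0,-0.35]],
    [[0.03,0,0.11],[0,0,-0.55]],
    [[0.06,0,0.11],[0,0,-0.75]],
    [[0.09,0,0.11],[0,0,-0.92]],
    [[0.12,0,0.11],[0,0,-1]],
    [[0.12,0,0.11],[0,0,-1]]
  ]
}}

```text
time: 9.1
tool_pos: [0.4946, 0.0918, 0.1272]
tcp_rot: [-1.438, -0.743, 0.747]
wrist_force: [0.3, 0.5, -1.9]
width: 0.245
```

Emit:
{"op": "play_rows", "data": {
  "motion": [
    [[0.02,0,0],[0,0,-0.15]],
    [[0.05,0,0],[0,0,-0.35]],
    [[0.08,0,0],[0,0,-0.55]],
    [[0.11,0,0],[0,0,-0.75]],
    [[0.136,0,0],[0,0,-0.92]],
    [[0.136,0,0],[0,0,-1]],
    [[0.136,0,0],[0,0,-1]]
  ]
}}

```text
time: 9.98
tool_pos: [0.5482, 0.0918, 0.1275]
tcp_rot: [-1.567, -0.133, 0.136]
wrist_force: [-0.2, 0.2, -2.4]
width: 0.248
```

Emit:
{"op": "play_rows", "data": {
  "motion": [
    [[0,0,-0.03],[0,0,-0.13]],
    [[0,0,-0.08],[0,0,-0.29]],
    [[0,0,-0.13],[0,0,-0.29]],
    [[0,0,-0.17],[0,0,-0.29]],
    [[0,0,-0.19],[0,0,-0.29]],
    [[0,0,-0.19],[0,0,-0.29]]
  ]
}}

```text
time: 10.72
tool_pos: [0.5487, 0.0918, 0.0519]
tcp_rot: [-1.571, 0.046, -0.044]
wrist_force: [-0.6, 0.1, -1.7]
width: 0.246
```

```bash
cat > lk.py <<'E'
from h import *
import sys
np.set_printoptions(precision=4,suppress=True)
n=sys.argv[1]
im,d=shot('scene');cv2.imwrite('pics/s%s.png'%n,cv2.resize(im[130:310,160:340],None,fx=3.3,fy=3.3)[:,:,::-1])
im,d=shot('top');cv2.imwrite('pics/t%s.png'%n,cv2.resize(im[150:320,170:400],None,fx=3.4,fy=3.4)[:,:,::-1])
s=bot.read_state();print(s['time'],s['q'],s['tool_pos'],s['wrist_force'],s['torque']);j=Ro.from_rotvec(s['tcp_rot']).as_matrix();print(j[:,0],j[:,1],np.degrees(np.arctan2(j[1,0],j[0,0])),s['width'])
c0=np.array([.529,-.2605]);yw=np.radians(-93.3);ux=np.array([np.cos(yw),np.sin(yw)]);uy=np.array([-ux[1],ux[0]])
def toc(p): q=np.array(p)[:2]-c0;return np.array([q@ux,q@uy,p[2]])
print('tool in carton',toc(s['tool_pos']))
for c in('top','scene'):
  for l in ('hook_foot','penlight'):
    print(c,l,[(round(r['conf'],2),w(c,r['xyz']),toc(w(c,r['xyz']))) for r in cams.mark_of(c,l)[:2]])
E
python3 lk.py 5
```

```text
10.825 [ 0.121   0.2206  2.0156 -0.      0.9044  0.1789] [0.5499 0.092  0.0531] [-0.3267 -0.0067 -2.1666] [ 0.06    0.0115 -0.0067]
[ 0.9983 -0.0578  0.001 ] [ 0.001   0.0001 -1.    ] -3.315127204443093 0.2482326378671264
tool in carton [-0.3531  0.0005  0.0531]
top hook_foot [(0.58, array([ 0.5358, -0.1255,  0.0462]), array([-0.1352, -0.001 ,  0.0462]))]
top penlight []
scene hook_foot [(0.6, array([ 0.5406, -0.1256,  0.0442]), array([-0.1354,  0.0038,  0.0442]))]
scene penlight []
```

View pics/s5.png

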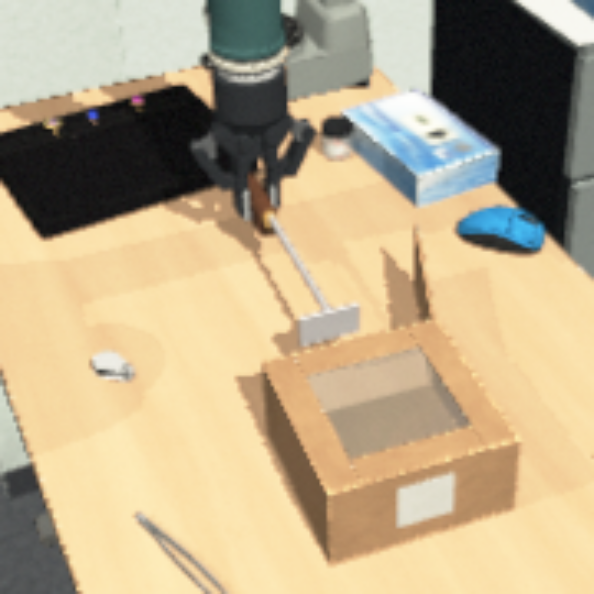

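View pics/t5.png

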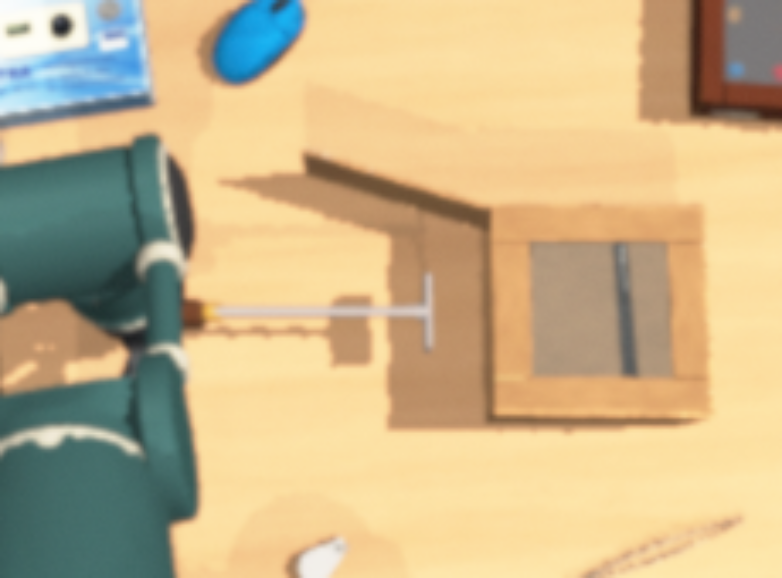

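Emit:
{"op": "play_rows", "data": {
  "motion": [
    [[0,0,-0.045],[0,0,0]],
    [[-0.004,-0.07,-0.045],[0,0,0]],
    [[-0.008,-0.14,-0.045],[0,0,0]],
    [[-0.012,-0.21,-0.045],[0,0,0]],
    [[-0.016,-0.28,-0.045],[0,0,0]],
    [[-0.02,-0.35,-0.045],[0,0,0]],
    [[-0.024,-0.42,-0.045],[0,0,0]],
    [[-0.027,-0.465,-0.045],[0,0,0]],
    [[-0.028,-0.487,-0.045],[0,0,0]],
    [[-0.028,-0.487,-0.045],[0,0,0]]
  ]
}}

```text
time: 12.28
tool_pos: [0.538, -0.103, 0.0342]
tcp_rot: [-1.57, 0.047, -0.046]
wrist_force: [-0.0, 0.1, -2.0]
width: 0.247
```

```bash
python3 lk.py 6
```

```text
12.375 [-0.2336  0.2308  2.0456  0.0005  0.8656 -0.1759] [ 0.538  -0.1023  0.0343] [ 0.2666  0.7886 -1.7535] [ 0.053  -0.0277  0.005 ]
[ 0.9983 -0.0579 -0.0003] [-0.0003  0.0004 -1.    ] -3.321708371435657 0.24794910908978743
tool in carton [-0.1584 -0.0001  0.0343]
top hook_foot [(0.4, array([ 0.7103,  0.2455, -0.0028]), array([-0.5156,  0.1519, -0.0028]))]
top penlight [(0.37, array([ 0.708 ,  0.2458, -0.0031]), array([-0.5158,  0.1496, -0.0031]))]
scene hook_foot []
scene penlight []
```

View pics/s6.png

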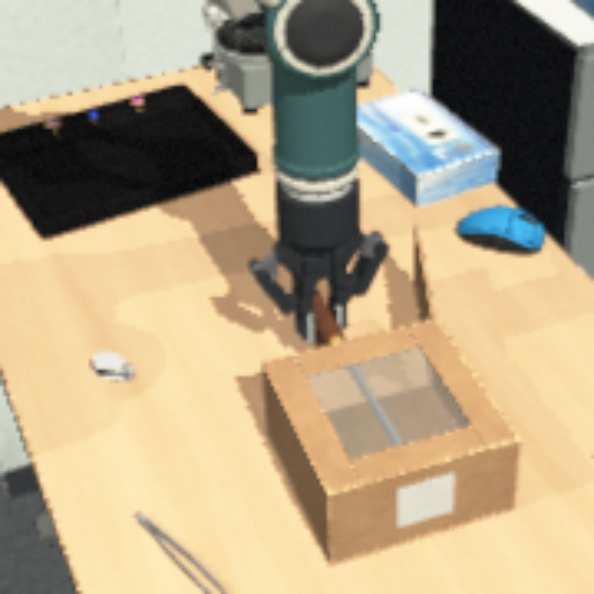

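View pics/t6.png

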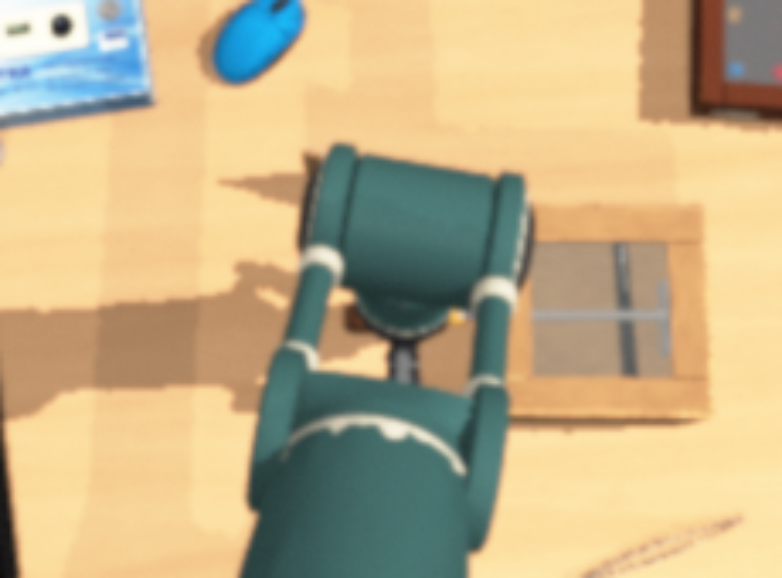

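Emit:
{"op": "play_rows", "data": {
  "motion": [
    [[0,0,-0.02],[0,0,0]],
    [[0,0,-0.04],[0,0,0]],
    [[0,0,-0.055],[0,0,0]],
    [[0,0,-0.055],[0,0,0]],
    [[0.001,0.02,-0.055],[0,0,0]],
    [[0.003,0.05,-0.055],[0,0,0]],
    [[0.005,0.08,-0.055],[0,0,0]],
    [[0.007,0.12,-0.055],[0,0,0]],
    [[0.01,0.16,-0.055],[0,0,0]],
    [[0.012,0.2,-0.055],[0,0,0]]
  ]
}}

```text
time: 13.82
tool_pos: [0.543, -0.0216, 0.0126]
tcp_rot: [-1.57, 0.045, -0.045]
wrist_force: [-0.3, -0.8, -2.2]
width: 0.246
```

```bash
python3 lk.py 7
```

```text
13.925 [-0.0848  0.2556  2.0653  0.0006  0.8209 -0.029 ] [ 0.5429 -0.021   0.0125] [-1.1079 -0.4947 -2.2476] [ 0.0838 -0.0852 -0.0117]
[ 0.9984 -0.0562 -0.0001] [-0.0001  0.0005 -1.    ] -3.222495655506214 0.2436432622271926
tool in carton [-0.2399  0.0001  0.0125]
top hook_foot []
top penlight []
scene hook_foot []
scene penlight []
```

View pics/t7.png

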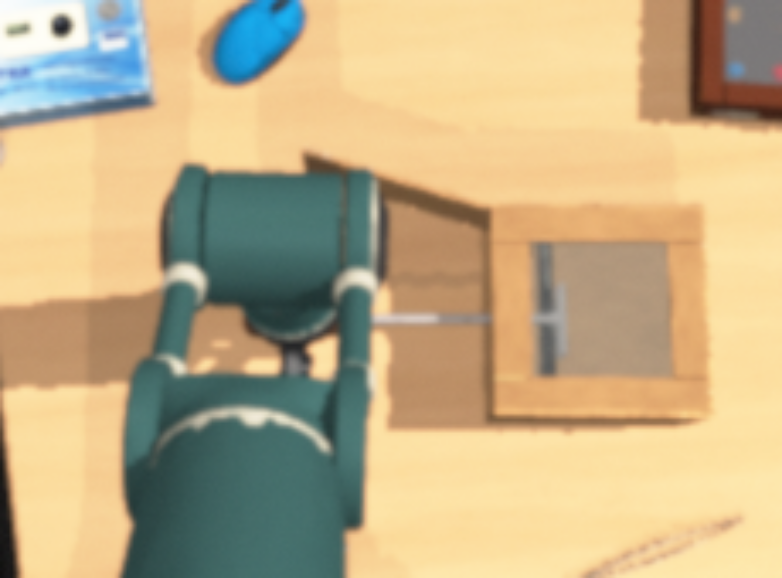

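Emit:
{"op": "play_rows", "data": {
  "motion": [
    [[0.002,0.035,0],[0,0,0]],
    [[0.004,0.075,0],[0,0,0]],
    [[0.006,0.11,0],[0,0,0]],
    [[0.008,0.145,0],[0,0,0]],
    [[0.01,0.18,0],[0,0,0]],
    [[0.012,0.215,0],[0,0,0]],
    [[0.014,0.25,0],[0,0,0]],
    [[0.016,0.28,0],[0,0,0]],
    [[0.018,0.3,0],[0,0,0]],
    [[0.018,0.307,0],[0,0,0]]
  ]
}}

```text
time: 15.38
tool_pos: [0.5502, 0.1004, 0.0125]
tcp_rot: [-1.57, 0.045, -0.045]
wrist_force: [0.1, -0.3, -2.4]
width: 0.24
```

```bash
python3 lk.py 8
```

```text
15.475 [ 0.1354  0.2812  2.0314 -0.      0.8291  0.1933] [0.5501 0.1001 0.0124] [ 1.411  -1.6037 -1.3357] [0.0662 0.0091 0.0434]
[ 0.9983 -0.0579 -0.    ] [-0. -0. -1.] -3.3188721911501027 0.25136181448153727
tool in carton [-0.3612  0.0003  0.0124]
top hook_foot [(0.63, array([ 0.5348, -0.116 ,  0.0009]), array([-0.1446, -0.0025,  0.0009]))]
top penlight [(0.7, array([0.5512, 0.098 , 0.0056]), array([-0.3592,  0.0015,  0.0056])), (0.67, array([ 0.7983,  0.0062, -0.0029]), array([-0.2818,  0.2535, -0.0029]))]
scene hook_foot [(0.7, array([ 0.5422, -0.1156,  0.0052]), array([-0.1455,  0.0049,  0.0052])), (0.34, array([ 0.6744, -0.0302,  0.0425]), array([-0.2383,  0.1319,  0.0425]))]
scene penlight []
```

View pics/t8.png

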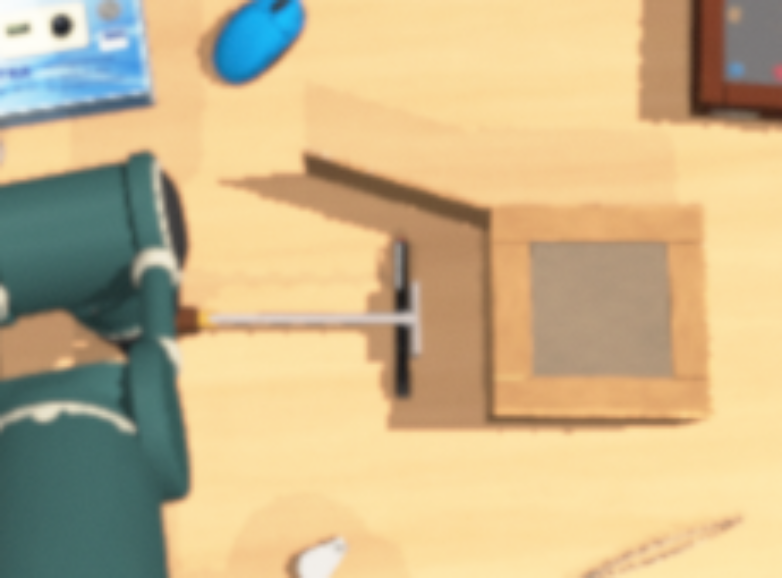

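View pics/s8.png

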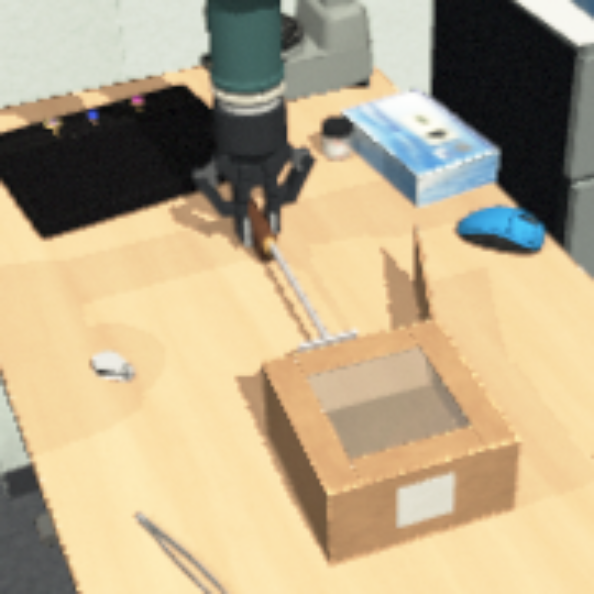

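Emit:
{"op": "play_rows", "data": {
  "motion": [
    [[0,-0.01,0],[0,0,0]],
    [[0,-0.01,0.05],[0,0,0]],
    [[0,-0.01,0.14],[0,0,0]],
    [[0,-0.01,0.24],[0,0,0]],
    [[0,-0.01,0.29],[0,0,0.1]],
    [[-0.02,-0.01,0.29],[0,0,0.3]],
    [[-0.05,-0.01,0.29],[0,0,0.5]],
    [[-0.08,-0.01,0.29],[0,0,0.7]],
    [[-0.1,-0.01,0.29],[0,0,0.9]],
    [[-0.12,-0.01,0.29],[0,0,1]]
  ]
}}

```text
time: 16.92
tool_pos: [0.5015, 0.0955, 0.1284]
tcp_rot: [-1.494, -0.571, 0.571]
wrist_force: [-0.4, 0.0, -1.7]
width: 0.244
```

Emit:
{"op": "play_rows", "data": {
  "motion": [
    [[-0.02,0,0],[0,0,0.15]],
    [[-0.05,0,0],[0,0,0.35]],
    [[-0.08,0,0],[0,0,0.55]],
    [[-0.11,0,0],[0,0,0.75]],
    [[-0.139,-0.01,0],[0,0,0.92]],
    [[-0.139,-0.01,0],[0,0,1]],
    [[-0.139,-0.01,0],[0,0,1]]
  ]
}}

```text
time: 17.8
tool_pos: [0.4463, 0.0915, 0.1285]
tcp_rot: [-1.237, -1.165, 1.165]
wrist_force: [-0.1, -0.6, -2.2]
width: 0.244
```

Emit:
{"op": "play_rows", "data": {
  "motion": [
    [[0,0,-0.06],[0,0,0.15]],
    [[0,0,-0.14],[0,0,0.29]],
    [[0,0,-0.2],[0,0,0.29]],
    [[0,0,-0.25],[0,0,0.29]],
    [[0,0,-0.28],[0,0,0.29]],
    [[0,0,-0.285],[0,0,0.29]],
    [[0,0,-0.285],[0,0,0.29]]
  ]
}}

```text
time: 18.68
tool_pos: [0.4471, 0.0919, 0.015]
tcp_rot: [-1.125, -1.334, 1.332]
wrist_force: [-0.4, -0.1, -2.1]
width: 0.246
```

```bash
python3 lk.py 9
```

```text
18.775 [ 0.1483  0.1032  2.2446 -0.      0.7919 -1.5919] [0.4474 0.092  0.0154] [ 0.176  -0.4038 -1.6489] [ 0.043   0.0175 -0.0167]
[-0.1686  0.9857 -0.    ] [ 0.0018  0.0003 -1.    ] 99.70775291703926 0.24764408101735566
tool in carton [-0.3472 -0.1017  0.0154]
top hook_foot [(0.58, array([ 0.4629,  0.3388, -0.0025]), array([-0.5945, -0.1005, -0.0025])), (0.54, array([0.6615, 0.1255, 0.0106]), array([-0.393 ,  0.1101,  0.0106]))]
top penlight [(0.59, array([ 0.544 , -0.1081, -0.0053]), array([-0.153 ,  0.0062, -0.0053])), (0.58, array([ 0.7067,  0.2469, -0.0024]), array([-0.5168,  0.1482, -0.0024]))]
scene hook_foot [(0.59, array([0.6637, 0.1277, 0.0067]), array([-0.3953,  0.1122,  0.0067]))]
scene penlight []
```

View pics/s9.png

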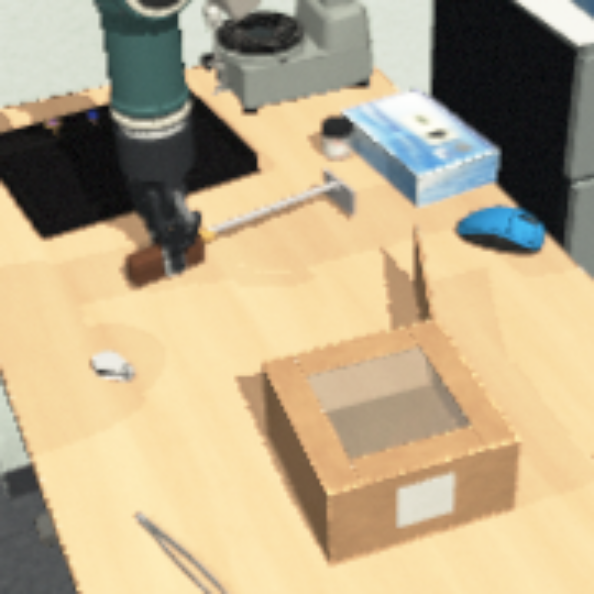

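View pics/t9.png

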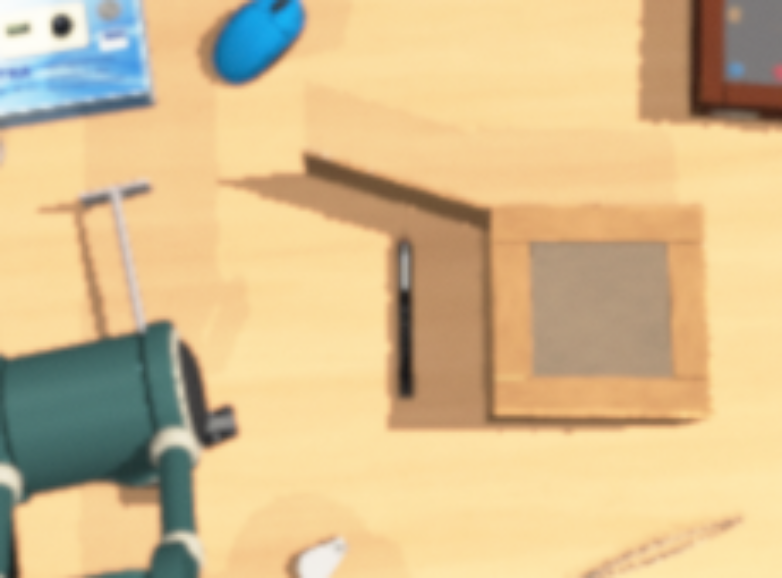

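Emit:
{"op": "play_rows", "data": {
  "motion": [
    [[0,0,-0.012],[0,0,0]],
    [[0,0,-0.022],[0,0,0]],
    [[0,0,-0.027],[0,0,0]],
    [[0,0,-0.027],[0,0,0]],
    [[0,0,-0.027],[0,0,0]]
  ]
}}

```text
time: 19.6
tool_pos: [0.4464, 0.0919, 0.005]
tcp_rot: [-1.123, -1.332, 1.334]
wrist_force: [-6.3, -0.9, 14.9]
width: 0.245
```

Emit:
{"op": "play_rows", "data": {
  "motion": [
    [[0,0,0],[0,0,0]],
    [[0,0,0],[0,0,0]],
    [[0,0,0],[0,0,0]],
    [[0,0,0],[0,0,0]],
    [[0,0,0],[0,0,0]]
  ],
  "gripper": 0
}}

```text
time: 20.23
tool_pos: [0.4464, 0.0919, 0.0035]
tcp_rot: [-1.124, -1.333, 1.333]
wrist_force: [-0.8, -0.0, -0.4]
width: 0.996
```

Emit:
{"op": "play_rows", "data": {
  "motion": [
    [[0,0,0.05],[0,0,0]],
    [[0,0,0.15],[0,0,0]],
    [[0,0,0.3],[0,0,0]],
    [[0,0,0.4],[0,0,0]],
    [[0.0,-0.1,0.4],[0,0,-0.2]],
    [[0.0,-0.2,0.4],[0,0,-0.4]],
    [[0.0,-0.3,0.4],[0,0,-0.6]],
    [[0.0,-0.3,0.4],[0,0,-0.8]],
    [[0.0,-0.3,0.4],[0,0,-1]],
    [[0.0,-0.3,0.4],[0,0,-1]]
  ]
}}

```text
time: 21.48
tool_pos: [0.4463, -0.0283, 0.1636]
tcp_rot: [-1.439, -0.746, 0.746]
wrist_force: [0.1, 1.2, -0.1]
width: 0.999
```

```bash
python3 lk.py 10
python3 - <<'E'
from h import *
np.set_printoptions(precision=4,suppress=True)
im,d=shot('top')
m=np.zeros(im.shape[:2],bool);m[215:272,280:302]=1
g=im.astype(int).sum(2); mm=m&(g<230)
v,u=np.nonzero(mm);P=np.array([ray_z('top',(a,b),.016) for a,b in zip(u,v)]);print(len(u),cv2.minAreaRect((P[:,:2]*1000).astype(np.float32)),P.mean(0))
C=cloud('top',d);print('pen z',np.percentile(C[mm][:,2],[5,50,95]))
cv2.imwrite('pics/pen.png',cv2.resize(im[205:285,265:320],None,fx=7,fy=7)[:,:,::-1])
E
```

```text
21.575 [-0.1184 -0.1214  2.1446 -0.      1.1186 -1.0764] [ 0.4464 -0.028   0.1636] [0.3325 0.2201 0.2268] [-0.0368 -0.0343 -0.0056]
[ 0.5752  0.818  -0.0001] [-0.0002  0.     -1.    ] 54.88457940047462 0.9945433227248175
tool in carton [-0.2273 -0.0959  0.1636]
top hook_foot [(0.62, array([ 0.6597,  0.127 , -0.0017]), array([-0.3944,  0.1081, -0.0017]))]
top penlight [(0.52, array([ 0.5448, -0.1079, -0.0041]), array([-0.1533,  0.007 , -0.0041]))]
scene hook_foot [(0.79, array([ 0.6629,  0.1283, -0.0014]), array([-0.3959,  0.1113, -0.0014]))]
scene penlight [(0.22, array([ 0.531 , -0.2617,  0.001 ]), array([0.0011, 0.002 , 0.001 ]))]
47 ((511.959716796875, -114.6697006225586), (9.028448104858398, 99.23436737060547), 89.61766052246094) [ 0.4962 -0.1148  0.016 ]
pen z [0.5297 0.5348 0.5383]
```

View pics/s10.png

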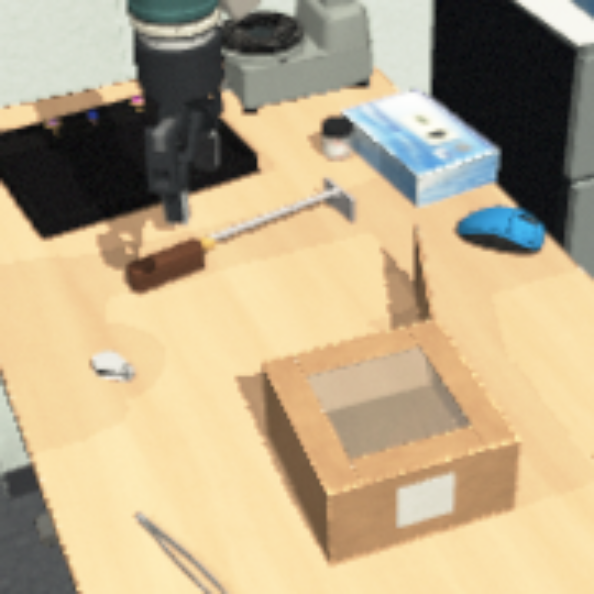

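View pics/t10.png

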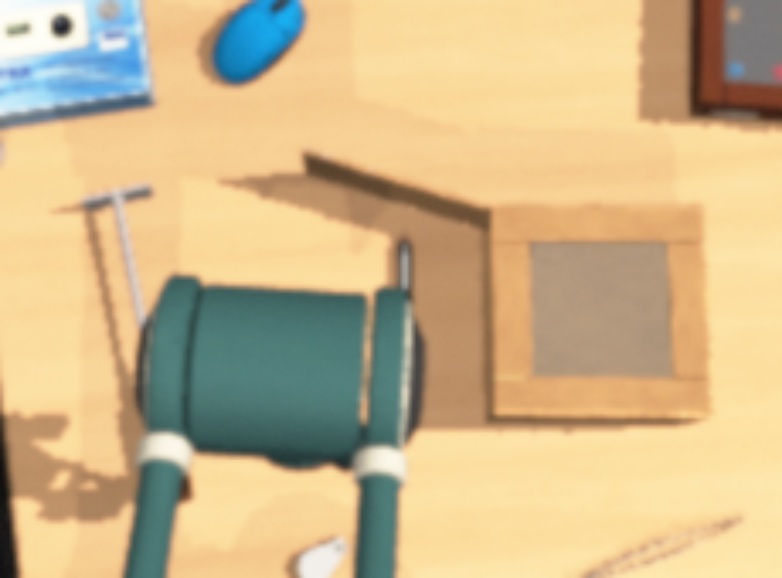

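View pics/pen.png

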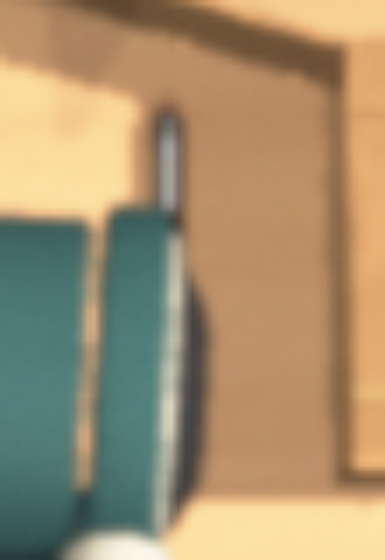

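Run:
```python
from h import *
np.set_printoptions(precision=4,suppress=True)
im=cv2.imread('pics/t9.png')
g=im.astype(int).sum(2)
m=np.zeros(g.shape,bool);m[230:410,390:425]=1;m&=g<270
v,u=np.nonzero(m);uv=np.stack([(u+.5)/3.4+170-.5,(v+.5)/3.4+150-.5],1)
P=np.array([ray_z('top',a,.014) for a in uv[::7]]);print(len(u),cv2.minAreaRect((P[:,:2]*1000).astype(np.float32)),P.mean(0))
print(ray_z('top',(288.8,220.6),.016),ray_z('top',(289.4,267.1),.016))
i2,d=shot('top');C=cloud('top',d);print(C[222:236,287:292,2].round(3))
```

```text
1472 ((539.989501953125, -108.87388610839844), (12.412528038024902, 127.10057067871094), 86.4554443359375) [ 0.5208 -0.1066  0.014 ]
[ 0.6063 -0.1127  0.016 ] [ 0.4736 -0.106   0.016 ]
[[ 0.009  0.009  0.015  0.009 -0.001]
 [ 0.005  0.009  0.019  0.009 -0.005]
 [ 0.006  0.015  0.011  0.013  0.006]
 [ 0.007  0.01   0.013  0.013  0.005]
 [ 0.008  0.01   0.012  0.009  0.004]
 [ 0.01   0.006  0.014  0.006  0.002]
 [ 0.005  0.009  0.012  0.01   0.004]
 [ 0.006  0.013  0.013  0.008  0.01 ]
 [ 0.003  0.008  0.014  0.01   0.007]
 [ 0.002  0.008  0.012  0.007  0.002]
 [ 0.007  0.01   0.017  0.009  0.005]
 [ 0.003  0.01   0.014  0.012  0.01 ]
 [ 0.007  0.012  0.013  0.01   0.011]
 [ 0.524  0.525  0.012  0.006  0.001]]
```

Emit:
{"op": "play_rows", "data": {
  "motion": [
    [[0.05,-0.05,0],[0,0,0.2]],
    [[0.12,-0.11,0],[0,0,0.4]],
    [[0.19,-0.17,0],[0,0,0.6]],
    [[0.234,-0.2025,-0.08],[0,0,0.709]],
    [[0.234,-0.2025,-0.16],[0,0,0.709]],
    [[0.234,-0.2025,-0.24],[0,0,0.709]],
    [[0.234,-0.2025,-0.28],[0,0,0.709]],
    [[0.234,-0.2025,-0.28],[0,0,0.709]]
  ],
  "gripper": 0.5
}}

```text
time: 22.88
tool_pos: [0.539, -0.1088, 0.0505]
tcp_rot: [-1.234, -1.164, 1.167]
wrist_force: [0.3, -1.1, 0.6]
width: 0.499
```

```bash
python3 lk.py 11
```

```text
22.975 [-0.2444  0.2112  2.0281  0.      0.9007 -1.7565] [ 0.541  -0.1092  0.0527] [-0.2666 -0.4842  1.0445] [-0.0089 -0.0038  0.0183]
[ 0.0587  0.9983 -0.0003] [ 0.0016 -0.0004 -1.    ] 86.63689320549639 0.49525322831382373
tool in carton [-0.1517  0.0033  0.0527]
top hook_foot [(0.69, array([ 0.6603,  0.131 , -0.0005]), array([-0.3984,  0.1086, -0.0005]))]
top penlight [(0.61, array([ 0.5448, -0.1054, -0.0073]), array([-0.1557,  0.0068, -0.0073]))]
scene hook_foot []
scene penlight []
```

View pics/t11.png

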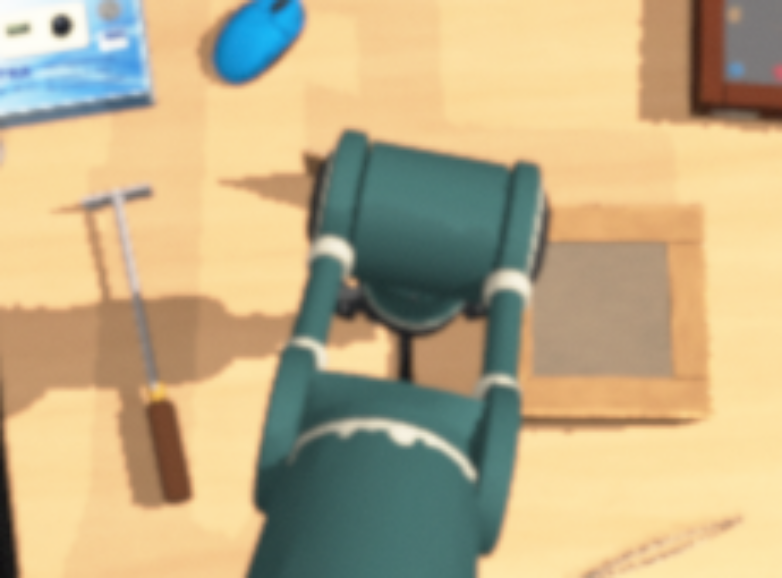

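View pics/s11.png

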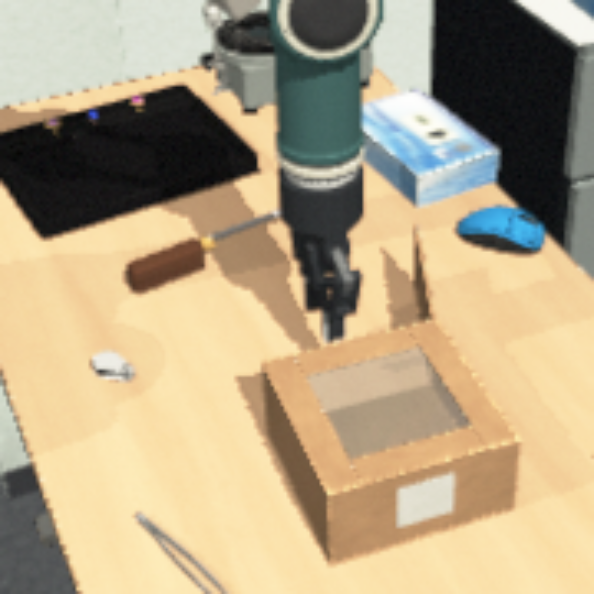

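Emit:
{"op": "play_rows", "data": {
  "motion": [
    [[0,0,-0.04],[0,0,0]],
    [[0,0,-0.08],[0,0,0]],
    [[0,0,-0.11],[0,0,0]],
    [[0,0,-0.122],[0,0,0]],
    [[0,0,-0.122],[0,0,0]]
  ]
}}

```text
time: 23.8
tool_pos: [0.5396, -0.109, 0.0021]
tcp_rot: [-1.235, -1.165, 1.166]
wrist_force: [0.0, -0.1, -1.0]
width: 0.501
```

Emit:
{"op": "play_rows", "data": {
  "motion": [
    [[0,0,0],[0,0,0]],
    [[0,0,0],[0,0,0]],
    [[0,0,0],[0,0,0]],
    [[0,0,0],[0,0,0]],
    [[0,0,0],[0,0,0]]
  ],
  "gripper": 1,
  "squeeze": 40
}}

```text
time: 24.42
tool_pos: [0.5408, -0.1093, 0.0036]
tcp_rot: [-1.238, -1.167, 1.165]
wrist_force: [0.0, -0.4, 4.8]
width: 0.143
```

Emit:
{"op": "play_rows", "data": {
  "motion": [
    [[0,0,0.03],[0,0,0]],
    [[0,0,0.1],[0,0,0]],
    [[0,0,0.2],[0,0,0]],
    [[0,0,0.3],[0,0,0]],
    [[0,0,0.36],[0,0,0]],
    [[0,0,0.36],[0,0,0]]
  ]
}}

```text
time: 25.18
tool_pos: [0.5417, -0.1095, 0.1495]
tcp_rot: [-1.241, -1.169, 1.164]
wrist_force: [-0.7, -0.6, -0.7]
width: 0.146
```

```bash
python3 lk.py 12
```

```text
25.275 [-0.2445  0.0997  1.9605  0.      1.0825 -1.7564] [ 0.5393 -0.1089  0.1461] [-0.0093  0.0072 -0.4727] [-0.0298  0.0259  0.0079]
[0.0589 0.9983 0.0002] [-0.0011  0.0003 -1.    ] 86.62491308584018 0.14855666744889887
tool in carton [-0.1519  0.0016  0.1461]
top hook_foot [(0.56, array([ 0.6591,  0.1268, -0.0009]), array([-0.3942,  0.1076, -0.0009]))]
top penlight [(0.5, array([ 0.5468, -0.1051,  0.1409]), array([-0.1561,  0.0088,  0.1409]))]
scene hook_foot []
scene penlight [(0.45, array([ 0.5484, -0.1105,  0.1453]), array([-0.1509,  0.0107,  0.1453]))]
```

View pics/s12.png

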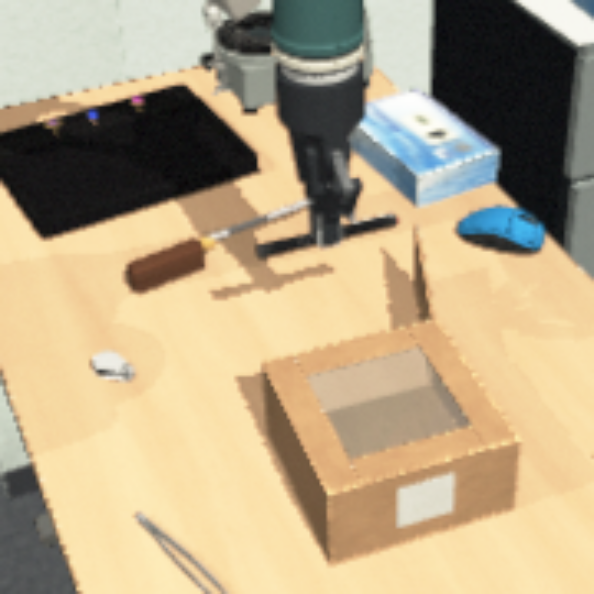

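Emit:
{"op": "play_rows", "data": {
  "motion": [
    [[-0.01,0.05,0],[0,0,0]],
    [[-0.03,0.15,0],[0,0,0.05]],
    [[-0.05,0.26,0],[0,0,0.1]],
    [[-0.07,0.37,0],[0,0,0.14]],
    [[-0.09,0.48,0],[0,0,0.18]],
    [[-0.12,0.6,0],[0,0,0.218]],
    [[-0.15,0.72,0],[0,0,0.218]],
    [[-0.17,0.83,0],[0,0,0.218]],
    [[-0.19,0.93,0],[0,0,0.218]],
    [[-0.198,1,0],[0,0,0.218]]
  ]
}}

```text
time: 26.72
tool_pos: [0.459, 0.2932, 0.1463]
tcp_rot: [-1.152, -1.292, 1.293]
wrist_force: [-0.3, -0.7, 0.9]
width: 0.144
```

Emit:
{"op": "play_rows", "data": {
  "motion": [
    [[0,0.015,-0.02],[0,0,0]],
    [[0,0.015,-0.08],[0,0,0]],
    [[0,0.015,-0.16],[0,0,0]],
    [[0,0.015,-0.22],[0,0,0]],
    [[0,0.015,-0.24],[0,0,0]],
    [[0,0.015,-0.24],[0,0,0]]
  ]
}}

```text
time: 27.48
tool_pos: [0.4603, 0.2963, 0.0502]
tcp_rot: [-1.154, -1.29, 1.293]
wrist_force: [-0.8, 0.1, -0.6]
width: 0.144
```

```bash
cat > lt.py <<'E'
from h import *
import sys
np.set_printoptions(precision=4,suppress=True)
n=sys.argv[1]
im,d=shot('scene');cv2.imwrite('pics/s%s.png'%n,cv2.resize(im[130:250,120:320],None,fx=3.8,fy=3.8)[:,:,::-1])
im,d=shot('top');cv2.imwrite('pics/t%s.png'%n,cv2.resize(im[190:350,60:260],None,fx=3.6,fy=3.6)[:,:,::-1])
s=bot.read_state();print(s['time'],s['tool_pos'],s['wrist_force'],s['width']);j=Ro.from_rotvec(s['tcp_rot']).as_matrix();print(j[:,0],np.degrees(np.arctan2(j[1,0],j[0,0])))
c0=np.array([.461,.337]);yw=np.radians(96.4);ux=np.array([np.cos(yw),np.sin(yw)]);uy=np.array([-ux[1],ux[0]])
def toc(p): q=np.array(p)[:2]-c0;return np.array([q@ux,q@uy,p[2]])
print('tool in tray',toc(s['tool_pos']))
for c in('top','scene'):
  for l in ('penlight','jewel_tray','hook_foot','reach_hook'):
    print(c,l,[(round(r['conf'],2),w(c,r['xyz']),toc(w(c,r['xyz']))) for r in cams.mark_of(c,l)[:2]])
E
python3 lt.py 13
```

```text
27.575 [0.4616 0.2971 0.0518] [-0.2582  0.9132 -0.1966] 0.14612408932058768
[-0.1118  0.9937  0.0005] 96.41735705482682
tool in tray [-0.0397  0.0039  0.0518]
top penlight [(0.72, array([0.4631, 0.3011, 0.0434]), array([-0.0359,  0.0019,  0.0434]))]
top jewel_tray [(0.7, array([ 0.4602,  0.3396, -0.0021]), array([ 0.0027,  0.0005, -0.0021]))]
top hook_foot [(0.76, array([ 0.6574,  0.1274, -0.0019]), array([-0.2301, -0.1718, -0.0019]))]
top reach_hook [(0.71, array([ 0.4455,  0.0885, -0.0026]), array([-0.2453,  0.0431, -0.0026])), (0.4, array([ 0.6602,  0.1273, -0.0035]), array([-0.2306, -0.1746, -0.0035]))]
scene penlight [(0.64, array([0.468 , 0.2986, 0.0461]), array([-0.0389, -0.0027,  0.0461]))]
scene jewel_tray [(0.85, array([ 0.4673,  0.3337, -0.0023]), array([-0.004 , -0.0059, -0.0023]))]
scene hook_foot [(0.9, array([ 0.6607,  0.1289, -0.0024]), array([-0.2291, -0.1752, -0.0024]))]
scene reach_hook [(0.65, array([0.4435, 0.0986, 0.0019]), array([-0.2349,  0.044 ,  0.0019]))]
```

View pics/s13.png

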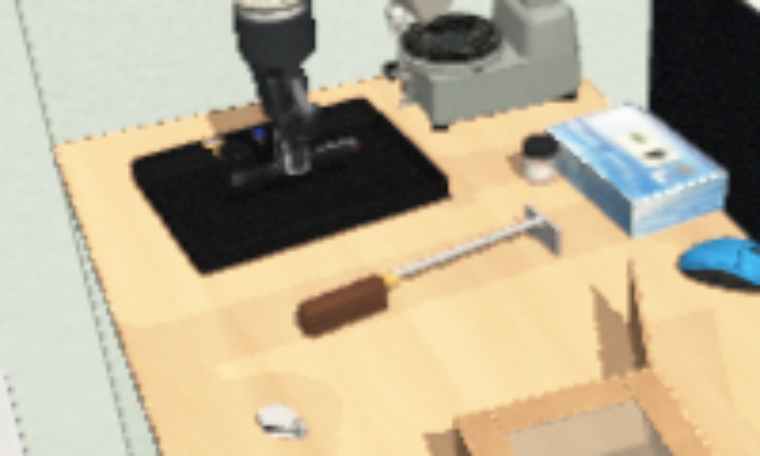

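View pics/t13.png

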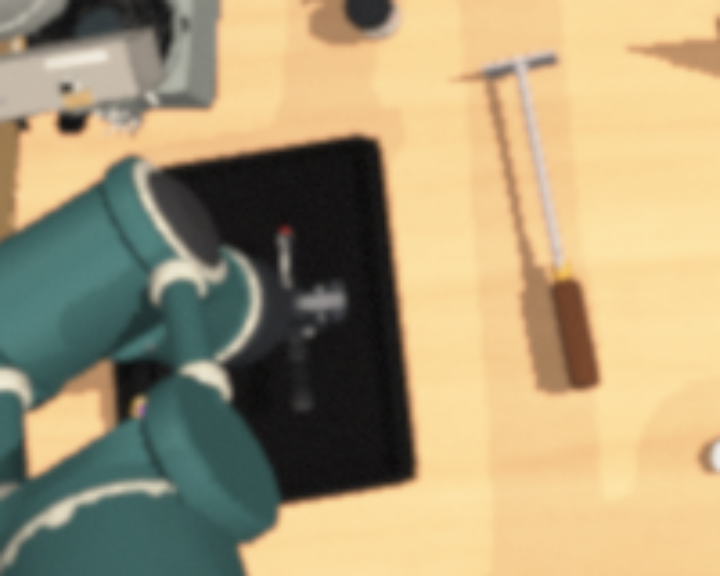

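Emit:
{"op": "play_rows", "data": {
  "motion": [
    [[0,0,-0.04],[0,0,0]],
    [[0,0,-0.07],[0,0,0]],
    [[0,0,-0.09],[0,0,0]],
    [[0,0,-0.1],[0,0,0]],
    [[0,0,-0.105],[0,0,0]],
    [[0,0,-0.105],[0,0,0]],
    [[0,0,-0.105],[0,0,0]]
  ]
}}

```text
time: 28.85
tool_pos: [0.4612, 0.2971, 0.0093]
tcp_rot: [-1.154, -1.292, 1.291]
wrist_force: [-0.1, 0.2, -1.0]
width: 0.146
```

```bash
python3 lt.py 14 | head -5
```

```text
28.95 [0.4611 0.297  0.0092] [-0.3477 -1.0387 -1.1415] 0.13949415787160357
[-0.112   0.9937  0.0003] 96.4324525052383
tool in tray [-0.0397  0.0043  0.0092]
top penlight [(0.74, array([0.4641, 0.2997, 0.0025]), array([-0.0375,  0.0011,  0.0025]))]
top jewel_tray [(0.6, array([ 0.4645,  0.3385, -0.0025]), array([ 0.0011, -0.0037, -0.0025]))]
```

View pics/s14.png

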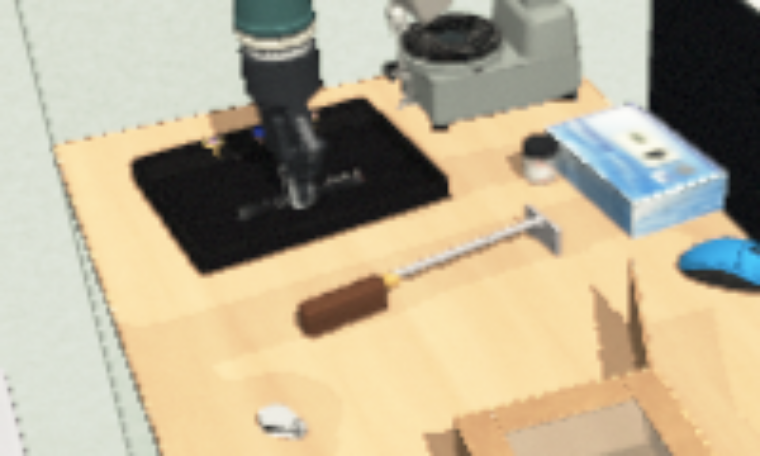

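Pen bottom is about 1 mm above the pad. I'll ease it down and release.

Emit:
{"op": "play_rows", "data": {
  "motion": [
    [[0,0,-0.002],[0,0,0]],
    [[0,0,-0.003],[0,0,0]],
    [[0,0,-0.003],[0,0,0]]
  ]
}}

```text
time: 29.72
tool_pos: [0.4609, 0.2969, 0.0086]
tcp_rot: [-1.154, -1.291, 1.292]
wrist_force: [-1.8, -0.8, 6.4]
width: 0.141
```

Emit:
{"op": "play_rows", "data": {
  "motion": [
    [[0,0,0],[0,0,0]],
    [[0,0,0],[0,0,0]],
    [[0,0,0],[0,0,0]],
    [[0,0,0],[0,0,0]],
    [[0,0,0.03],[0,0,0]],
    [[0,0,0.1],[0,0,0]],
    [[0,0,0.2],[0,0,0]],
    [[0,0,0.35],[0,0,0]],
    [[0,0,0.45],[0,0,0]],
    [[0,0,0.45],[0,0,0]]
  ],
  "gripper": 0.5
}}

```text
time: 30.98
tool_pos: [0.4638, 0.2987, 0.1937]
tcp_rot: [-1.157, -1.301, 1.283]
wrist_force: [-0.3, -0.8, -0.1]
width: 0.499
```

Emit:
{"op": "play_rows", "data": {
  "motion": [
    [[-0.03,-0.2,0],[0,0,0]],
    [[-0.05,-0.35,0],[0,0,0]],
    [[-0.05,-0.5,0],[0,0,0]],
    [[-0.05,-0.65,0],[0,0,0]],
    [[-0.05,-0.75,0],[0,0,0]],
    [[-0.05,-0.8,0],[0,0,0]],
    [[-0.05,-0.8,0],[0,0,0]]
  ]
}}

```text
time: 31.85
tool_pos: [0.44, -0.0243, 0.1868]
tcp_rot: [-1.154, -1.288, 1.29]
wrist_force: [0.3, -0.7, 0.2]
width: 0.503
```

```bash
python3 lt.py 15
python3 - <<'E'
from h import *
np.set_printoptions(precision=4,suppress=True)
im,d=shot('top','fin')
for l in ('flap_edge','mouse','stone_jar_1'): print(l,[(round(r['conf'],2),w('top',r['xyz'])) for r in cams.mark_of('top',l)[:3]])
C=cloud('top',d)
for r in cams.regions_of('top','penlight')[:2]:
    P=C[r['mask']];print(r['conf'],cv2.minAreaRect((P[:,:2]*1000).astype(np.float32)),P.mean(0))
E
```

```text
31.95 [ 0.4403 -0.0227  0.187 ] [0.4362 0.1149 0.3808] 0.4982115663588787
[-0.1114  0.9938  0.0008] 96.39708888507855
tool in tray [-0.3552  0.0607  0.187 ]
top penlight [(0.68, array([ 0.4635,  0.2998, -0.001 ]), array([-0.0372,  0.0017, -0.001 ])), (0.35, array([ 0.4444,  0.0945, -0.0027]), array([-0.2392,  0.0436, -0.0027]))]
top jewel_tray [(0.58, array([ 0.4609,  0.3385, -0.0001]), array([ 0.0015, -0.0001, -0.0001]))]
top hook_foot [(0.54, array([ 0.66  ,  0.1274, -0.0017]), array([-0.2305, -0.1744, -0.0017]))]
top reach_hook [(0.74, array([0.4421, 0.0889, 0.0002]), array([-0.2445,  0.0465,  0.0002]))]
scene penlight [(0.47, array([0.4691, 0.2942, 0.006 ]), array([-0.0434, -0.0033,  0.006 ]))]
scene jewel_tray [(0.9, array([ 0.468 ,  0.3366, -0.0032]), array([-0.0012, -0.0069, -0.0032]))]
scene hook_foot [(0.88, array([ 0.6648,  0.1272, -0.0002]), array([-0.2312, -0.1792, -0.0002]))]
scene reach_hook [(0.61, array([0.4425, 0.0979, 0.0009]), array([-0.2355,  0.045 ,  0.0009]))]
flap_edge [(0.59, array([ 0.6739, -0.0319,  0.0396]))]
mouse [(0.69, array([ 0.7973,  0.0057, -0.0013])), (0.3, array([ 0.6768, -0.0322,  0.0393]))]
stone_jar_1 [(0.75, array([ 0.7094,  0.2447, -0.0029])), (0.51, array([ 0.5479, -0.4945,  0.0019]))]
0.7 ((496.1290283203125, 73.81035614013672), (351.4063415527344, 117.53340148925781), 29.21538734436035) [0.5672 0.1085 0.0393]
0.61 ((460.719970703125, 296.67950439453125), (128.47412109375, 15.98980712890625), 7.612955570220947) [0.4608 0.2945 0.0145]
```

View pics/s15.png

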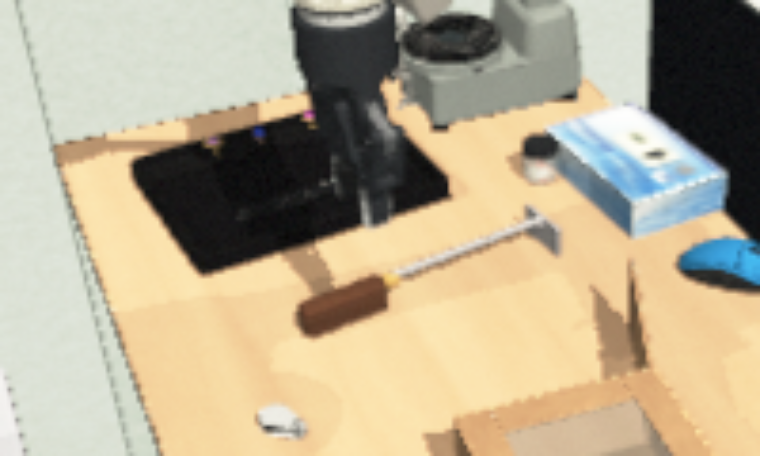

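View pics/fin.png

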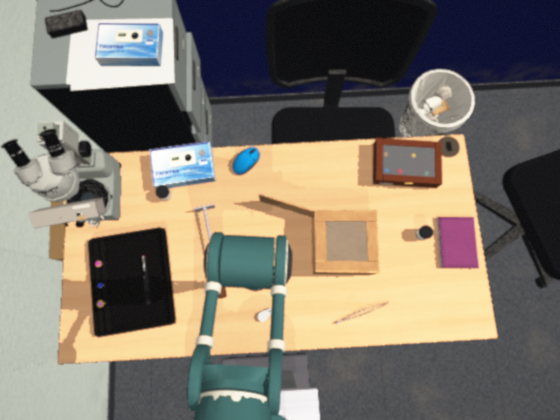

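View pics/t15.png

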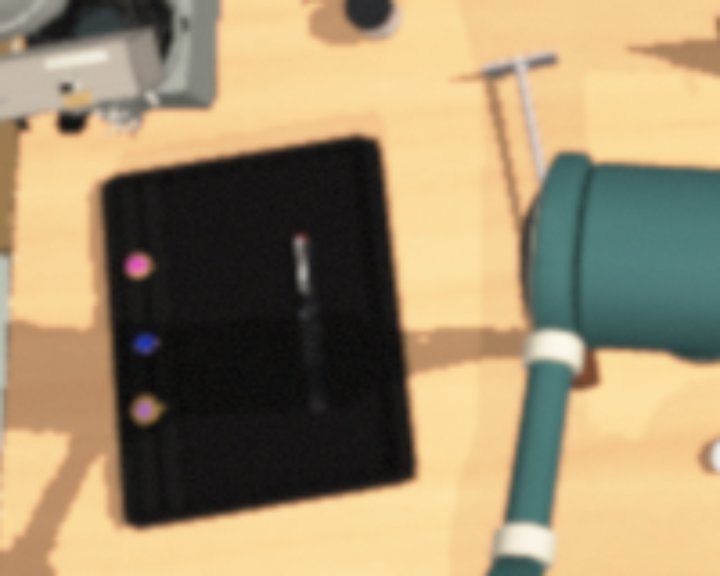

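```bash
python3 -c "
from workcell import bot
print(bot.finish_job())"
```

```text
the job is handed in; nothing more can be done
None
```

The job is done and handed in at about 32 s of the 72 s allowed. I opened the flap, dragged the penlight out with the hook, stood the hook back at its starting place, and laid the penlight on the tray's pad. `finish_job` gives no verdict, so this rests on my own last checks:

- **Penlight:** it lies on the pad at about tray x −40 mm, y about 0. It is within about 1–2° of parallel to the ring rolls and its underside is near the tray floor. I let go with it touching the pad.
- **Flap:** it stands at about 1.9 rad, past the 1.4 rad required.
- **Hook:** it stands released on the desk, with its foot about 0.30 m outside the mouth and its underside within 3 mm of the desk.
- **Bystanders:** the mouse and both jars measured within about 5 mm of where they started.

**Where measurements disagreed:**
- The penlight's underside read −1 mm from the top camera and +6 mm from the scene camera. The network's error is about 4 mm, so I trusted the gripper height and contact force instead.
- The networks sometimes named the wrong thing with low confidence, such as calling a jar the penlight. I ignored those.

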